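Load and lock the cuvette block

TASK

Move the aluminium cuvette block from its dock into the nest on the analyser, always upright, so that it sits flat on the deck with its low step towards the clamp; it can only be held over its ends in the dock and over its long sides in the nest, so stand it on the bench on the way and take it again. Once it is in and let go, turn the black clamp knob clockwise through both clicks until it has snapped home past the second one, clamp finger over the step. Leave the bottle, the jar and the pipette where they are.

Things in the scene. Friction and masses are not known exactly. Their poses are not given: they have to be found in the camera images.
- block: Bare aluminium cuvette block, loose, 0.2 kg. Tall part 36 (x) x 42 (y) x 50 mm high, three dark wells in its top; at its -y end a low step 36 (x) x 18 (y) x 20 mm high (whole length y = -39 to +21 mm). Origin: centre of the tall part's underside. The tall part can be gripped over its ends (42 mm along y; keep the fingertips above the step) or over its long sides (36 mm along x).
- block_step (a point): Centre of the top of the block's step: 30 mm from the block's origin along its -y, 20 mm above its underside; moves with the block.
- dock_floor (a point): Floor of the fixed storage dock, 6 mm above the bench, where the block's origin stands at first, axes alike. Grey plastic channel on a 70 x 112 mm plate: walls 6 mm thick, inner faces at x = +-20 mm, 56 mm high beside the tall part (flush with its top), 20 mm above the floor beside the step; end stops 10 mm high at y = +23 and -41 mm. Lift the block straight out by its ends.
- analyser: Cream bench analyser, fixed: low housing x = -75 to +165 mm, y = -105 to +95 mm; deck 50 mm above the bench; keypad and display panel, up to 75 mm high, on its part beyond x = +75 mm. Origin on the bench, straight below the nest centre.
- nest (a point): Nest centre on the deck, 50 mm above the bench; the block's origin belongs here, block and analyser axes parallel (step to -y, the clamp). Side lips 8 mm high, inner faces at x = +-20 mm; end stop 8 mm high, face at y = -41 mm. Cream lamp housing 90 mm wide, 60 mm above the deck, face at y = +23 mm: no finger fits at that end. Long sides are open above the lips.
- nest_step (a point): Where the centre of the top of the block's step belongs: 30 mm from the nest centre along -y, 20 mm above the deck.
- clamp_grip (a point): On the clamp knob's vertical axis, 122 mm above the bench, 75 mm from the nest centre along the analyser's -y; turns with the knob. Black bar grip 46 mm long (this point's y), 14 mm thick (x), 102 to 132 mm above the bench, on a disc 42 mm across. Steel clamp finger along this point's +y, 48 mm long from the axis, 72 to 78 mm above the bench: 2 mm above the step when locked.
- clamp (a joint): Angle of the clamp knob, rad, growing clockwise seen from above: 0 open (clamp finger about along the analyser's -x), 1.8 locked (finger along its +y, over the step); end stops at both. It turns easily but for two sprung clicks, at 0.35 to 0.85 and at 1.23 to 1.73 rad: each pushes back with up to 0.25 N m as far as its middle, then snaps forward.
- reagent: Brown reagent bottle with white cap, 58 mm diameter, 120 mm high, loose: not to be disturbed. Origin: centre of its underside.
- vial: Small white jar, 36 mm diameter, 55 mm high, loose: not to be disturbed. Origin: centre of its underside.
- pipette: Grey hand pipette lying on the bench, about 220 mm long (x from -140 to +78 mm), 30 mm wide, 22 mm high, loose: not to be disturbed. Origin: below the middle of its thick body.
There are look-alikes about, which are no part of the job. What is shaped like the block but purple is not meant.

How it is judged:
By the outcome, as a careful person would: the job done as asked, in the order asked, and still so for the second after the job is handed in, with the robot touching nothing.
It also fails if it takes over 64 s, if anything falls off the work surface, if the arm or the gripper's body presses on something with over 40 N, if the wrist force passes 120 N, or if a joint passes its speed limit or range.

ROBOT

A 6-joint arm with a two-finger parallel gripper is mounted at the origin on the work surface. World frame = base frame: x ahead of the robot, y to its left, z up, the work surface at z = 0. Lengths are in m, angles in rad, forces in N, time in s.
With the tool pointing down it reaches from about 0.35 to 0.975 m from the base axis. Payload 4.9 kg.
Tool frame: the origin (TCP) lies at the very end of the fingers, on their centre line; the grasp point (between the pads) lies 19 mm behind it (ctrl.pinch_z is the distance from the TCP to the grasp point, in m); z points along the fingers, y is the direction in which the jaws open and shut (so a half turn about z gives the same grasp; the last joint's range is limited). The gripper opens to 85 mm and grips with 20 to 120 N. Pads are 22 mm wide; open, the fingers measure 114 mm over their backs; the gripper's body (76 mm by 85 mm) begins 54 mm behind the grasp point. The pads swing forward as they close: fully open they stand 13 mm farther back than shut.
Start: joints at [1.099, 0.053, 1.613, -0, 1.476, -0.119], TCP at [0.216, 0.586, 0.231] pointing down, gripper open.
Joint ranges: [-3.01, 3.01], [-1.01, 2.22], [0.06, 2.58], [-1.02, 4.17], [0.09, 2.62], [-3.14, 3.14]. Speed limits (rad/s): [2.57, 2.57, 3.14, 3.14, 3.14, 3.14].

INTERFACE

Orientations are given as a rotation vector (axis times angle).
In Python, from station import ctrl gives the robot as it stands.
- The arm moves only by the tool carry_out, never from a script. Its argument "series" is a list of rows, each a list of 7 numbers: the shift along the world's x, y, z each as a share of 0.025 m, from -1 to 1, then the turn, a rotation vector about the world's x, y, z each as a share of 0.1 rad, from -1 to 1, then the opening, from 0 (shut) to 1 (fully open). A call has 1 to 12 rows; each row shifts and turns the commanded pose from where the row before left it; what a row does not reach is not made up. A row lasts 1/10 s, in which the tool goes at most 50 mm and 8.59 degrees, less where a joint would pass 70% of its speed; a pose out of reach is approached as far as the arm can. A call with a number of a shift or a turn outside -1 to 1 is refused whole. A call with a gripper value outside its range is refused whole. The fingers move at their own pace and stop on an object; "grip_force" is the grip in N (left out, the last holds). Time passes only in rows, so rows that do not move let the fingers close. It gives the time, the measured TCP pose, the force and the opening at its end, in the units of the state.
- ctrl.get_obs(): the state, without advancing time (a new reading comes with each control period).
- ctrl.get_image(name): name is "side" or "top" or "wrist"; returns a dict with "frame" (420x560x3 uint8, blue, green, red), "fx", "fy", "cx", "cy" (pixels), "R" (3x3) and "t" (3): a world point X has camera coordinates R X + t; the wrist camera has in their place "hand_eye" (4x4, takes a point from camera to tool coordinates, whose origin is the TCP and whose axes are the flange's). Camera axes: x right, y down, z forward; pixel columns grow to the right and rows downward; lengths in m; the calibration is good to about 2 mm. A picture is of the moment at which its call begins: read the wrist's pose just before it. There is no depth.
- ctrl.finish_job(): hands the job in, once; it reports no verdict.
Trained networks look in a picture, given as the dict that the camera call returned (one of the last four; its "shot" number tells which), for a name from the list of things; names that differ only in an ending like _2 or _b are one class to them, and where a whole thing is asked for, a point or a joint stands for the part that bears it (a point fixed in the world has none). Each returns a list of dicts, best first, with "p" (0 to 1); they miss things now and then, are a little off and sometimes report something else, mostly with a low value. They report only what shows in the picture. A call takes as long as a camera call. They do not tell look-alikes from the thing itself.
- ctrl.trace(picture, name): "mask" (420x560 bool, what is visible of it) and "rect" ([left, top, width, height] as shares, 0 to 1, of the picture: columns of its width, rows of its height, round what is visible of it).
- ctrl.mark_of(picture, name): "position" ([column, row] as shares, 0 to 1, of the picture: columns of its width, rows of its height: a listed point, or the origin of a listed thing).
The state is a dict: "t": time; "q": joint angles; "dq": joint speeds; "effort": joint torques, N m; "tool_pos": TCP position; "tool_rot": TCP orientation; "contact_force": force on the tool from outside, world axes, zero at the start; "wrist_torque": the same for the moment, N m; "opening": finger opening in m.
Only numpy, scipy, OpenCV 4.12 (cv2) and the standard library are available. Lean on these libraries where they do the work, as an engineer would, in place of code of your own. Each camera call takes 0.05 s, during which the arm holds its last target.

## Working session

There is one attempt and no reset: what is moved stays moved. The work goes in short steps, Python scripts to look and compute and a tool call to move; the robot and the scene stay as the last step left them, time stands still between calls to the robot, and variables do not carry over. Pictures are saved under pics/ and viewed, and the job is handed in when it is done.

Besides the shell and the picture viewer there is one more tool, called after "Call:" as name([rows], argument=value, ...), one row to a line, values as JSON. carry_out: Moves the arm, as the interface text tells. Shift numbers are shares of 0.025 m and turn numbers shares of 0.1 rad, none past 1 either way. Its arguments: {"type":"object","properties":{"series":{"type":"array"},"grip_force":{"type":"number"}},"required":["series"]}

```bash
ls; mkdir -p pics; cat > h.py <<'E'
from station import ctrl
import numpy as np, cv2
def snap(name,fn=None):
    o=ctrl.get_obs(); p=ctrl.get_image(name); p['obs']=o
    if fn: cv2.imwrite('pics/'+fn+'.png',p['frame'])
    return p
E
python3 - <<'E'
from h import *
print({k:np.round(v,3) for k,v in ctrl.get_obs().items()})
for n in ['side','top','wrist']:
    p=snap(n,n+'0'); print(n,{k:(np.round(v,3).tolist()) for k,v in p.items() if k not in('frame','obs')})
E
```

```text
pics
{'t': np.float64(0.0), 'q': array([ 1.099,  0.053,  1.614, -0.   ,  1.476, -0.119]), 'dq': array([ 0.001,  0.   , -0.   ,  0.001,  0.001, -0.   ]), 'effort': array([ 1.0000e-03, -3.9367e+01, -3.7018e+01, -0.0000e+00,  7.0000e-03,
       -0.0000e+00]), 'tool_pos': array([0.216, 0.586, 0.23 ]), 'tool_rot': array([-5.510e-01, -3.092e+00,  3.000e-03]), 'contact_force': array([-0.252, -0.421,  0.026]), 'wrist_torque': array([0.009, 0.012, 0.006]), 'opening': np.float64(0.085)}
side {'fx': 386.355, 'fy': 386.355, 'cx': 281.033, 'cy': 204.975, 'R': [[-0.908, -0.419, 0.018], [-0.321, 0.667, -0.673], [0.27, -0.617, -0.74]], 't': [0.485, 0.319, 0.582], 'shot': 1}
top {'fx': 490.144, 'fy': 490.144, 'cx': 281.793, 'cy': 202.507, 'R': [[0.006, -1.0, 0.016], [-0.998, -0.007, -0.059], [0.06, -0.015, -0.998]], 't': [-0.081, 0.58, 1.146], 'shot': 2}
wrist {'fx': 336.888, 'fy': 336.888, 'cx': 280.958, 'cy': 211.3, 'hand_eye': [[-0.0, -0.964, -0.265, 0.067], [1.0, -0.0, 0.001, -0.001], [-0.001, -0.265, 0.964, -0.141], [0.0, 0.0, 0.0, 1.0]], 'shot': 3}
```

View pics/top0.png

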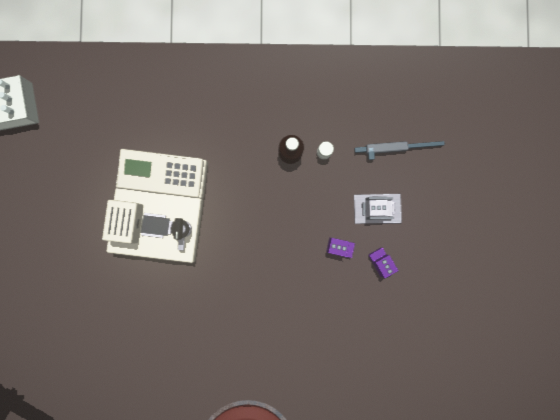

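View pics/side0.png

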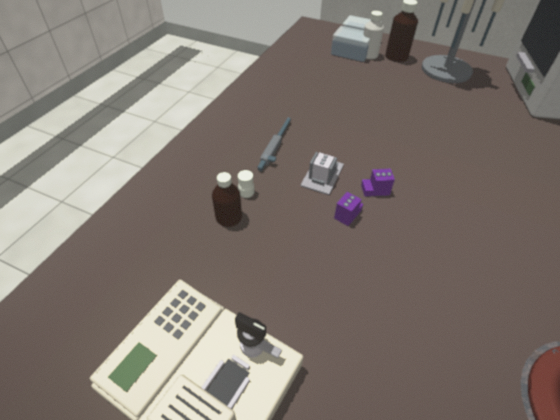

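View pics/wrist0.png

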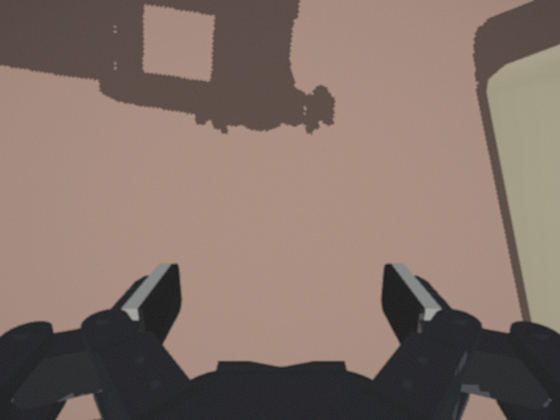

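```bash
python3 - <<'E'
from h import *
for n in ['top','side']:
    p=snap(n)
    for o in ['block','block_step','dock_floor','analyser','nest','nest_step','clamp_grip','reagent','vial','pipette']:
        try: print(n,o,[(round(float(d['p']),2),np.round(np.array(d['position'])*[560,420],1).tolist()) for d in ctrl.mark_of(p,o)][:4])
        except Exception as e: print(n,o,e)
print(ctrl.get_obs()['t'])
E
```

```text
top block [(0.96, [378.6, 265.6]), (0.91, [333.9, 245.6]), (0.77, [372.4, 206.3])]
top block_step [(0.94, [375.0, 256.3]), (0.91, [348.9, 249.4]), (0.76, [386.6, 205.4])]
top dock_floor [(0.94, [375.2, 208.0])]
top analyser [(0.88, [158.1, 226.4])]
top nest [(0.94, [151.4, 229.3])]
top nest_step [(0.63, [158.3, 226.0])]
top clamp_grip [(0.75, [177.7, 228.3])]
top reagent [(0.61, [287.8, 152.1])]
top vial [(0.67, [323.8, 153.2]), (0.36, [387.2, 204.5])]
top pipette [(0.64, [385.5, 148.8])]
side block [(0.9, [378.4, 190.1]), (0.87, [321.5, 174.9]), (0.73, [344.6, 216.9]), (0.7, [224.1, 214.2])]
side block_step [(0.73, [366.5, 183.6]), (0.65, [323.9, 162.3]), (0.62, [355.5, 200.1]), (0.48, [222.9, 399.0])]
side dock_floor [(0.57, [317.7, 175.7])]
side analyser [(0.83, [223.9, 400.4])]
side nest [(0.72, [226.2, 388.8])]
side nest_step [(0.67, [233.9, 364.2])]
side clamp_grip [(0.84, [252.3, 326.1])]
side reagent [(0.69, [228.2, 214.2])]
side vial [(0.91, [244.2, 195.0])]
side pipette [(0.76, [273.0, 151.0])]
1.25
```

```bash
cat >> h.py <<'E'
def ray(p,uv):
    uv=np.asarray(uv,float); d=np.array([(uv[0]-p['cx'])/p['fx'],(uv[1]-p['cy'])/p['fy'],1.])
    if 'hand_eye' in p:
        from scipy.spatial.transform import Rotation as Ro
        H=np.array(p['hand_eye']); R=Ro.from_rotvec(p['obs']['tool_rot']).as_matrix()
        return R@H[:3,3]+p['obs']['tool_pos'], R@H[:3,:3]@d
    R=np.array(p['R']); return -R.T@np.array(p['t']), R.T@d
def onz(p,uv,z):
    o,d=ray(p,uv); return o+d*(z-o[2])/d[2]
def tri(l):
    A=np.zeros((3,3));b=np.zeros(3)
    for p,uv in l:
        o,d=ray(p,uv); d=d/np.linalg.norm(d); M=np.eye(3)-np.outer(d,d); A+=M;b+=M@o
    return np.linalg.solve(A,b)
def proj(p,X):
    X=np.asarray(X,float)
    if 'hand_eye' in p:
        from scipy.spatial.transform import Rotation as Ro
        H=np.array(p['hand_eye']); R=Ro.from_rotvec(p['obs']['tool_rot']).as_matrix()
        Rc=(R@H[:3,:3]).T; c=Rc@(X-(R@H[:3,3]+p['obs']['tool_pos']))
    else: c=np.array(p['R'])@X+np.array(p['t'])
    return np.array([p['cx']+p['fx']*c[0]/c[2],p['cy']+p['fy']*c[1]/c[2]])
E
python3 - <<'E'
from h import *
t=snap('top');s=snap('side')
for o,z,a,b in [('block',.006,(372.4,206.3),(321.5,174.9)),('bstep',.026,(386.6,205.4),(323.9,162.3)),('dock',.006,(375.2,208),(317.7,175.7)),
 ('nest',.05,(151.4,229.3),(226.2,388.8)),('nstep',.07,(158.3,226),(233.9,364.2)),('clamp',.122,(177.7,228.3),(252.3,326.1)),('analyser',0,(158.1,226.4),(223.9,400.4)),
 ('reagent',0,(287.8,152.1),(228.2,214.2)),('vial',0,(323.8,153.2),(244.2,195)),('pip',0,(385.5,148.8),(273,151)),
 ('purp1',0,(378.6,265.6),(378.4,190.1)),('purp2',0,(333.9,245.6),(344.6,216.9))]:
    print(o,onz(t,a,z).round(3),onz(s,b,z).round(3),tri([(t,a),(s,b)]).round(3))
f=t['frame']
a=cv2.resize(f[180:290,320:420],None,fx=5,fy=5,interpolation=2); cv2.imwrite('pics/tz1.png',a)
a=cv2.resize(f[140:280,90:220],None,fx=4,fy=4,interpolation=2); cv2.imwrite('pics/tz2.png',a)
E
```

```text
block [ 0.573 -0.296  0.006] [ 0.569 -0.305  0.006] [ 0.57  -0.295  0.015]
bstep [ 0.575 -0.326  0.026] [ 0.573 -0.328  0.026] [ 0.574 -0.326  0.028]
dock [ 0.569 -0.303  0.006] [ 0.576 -0.299  0.006] [ 0.573 -0.302  0.004]
nest [0.515 0.221 0.05 ] [0.521 0.217 0.05 ] [0.516 0.219 0.062]
nstep [0.522 0.201 0.07 ] [0.523 0.188 0.07 ] [0.52  0.195 0.091]
clamp [0.517 0.147 0.122] [0.513 0.146 0.122] [0.515 0.147 0.121]
analyser [0.522 0.218 0.   ] [0.527 0.222 0.   ] [ 0.525  0.22  -0.003]
reagent [ 0.704 -0.092  0.   ] [ 0.709 -0.106  0.   ] [ 0.7   -0.092  0.02 ]
vial [ 0.702 -0.179  0.   ] [ 0.706 -0.172  0.   ] [ 0.706 -0.179 -0.007]
pip [ 0.714 -0.33   0.   ] [ 0.714 -0.34   0.   ] [ 0.71  -0.328  0.011]
purp1 [ 0.431 -0.311  0.   ] [ 0.433 -0.321  0.   ] [ 0.432 -0.309  0.012]
purp2 [ 0.479 -0.204  0.   ] [ 0.478 -0.209  0.   ] [ 0.478 -0.203  0.006]
```

View pics/tz1.png

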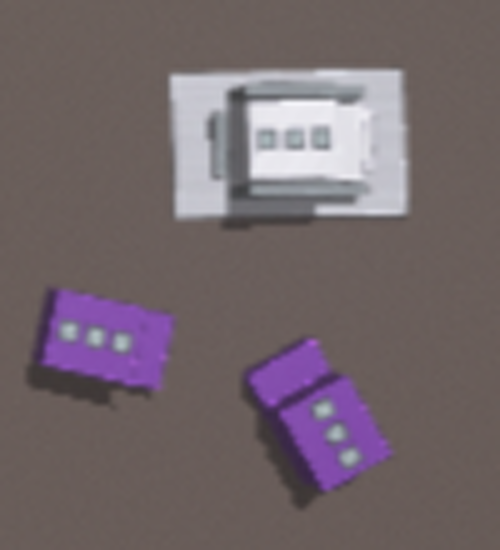

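View pics/tz2.png

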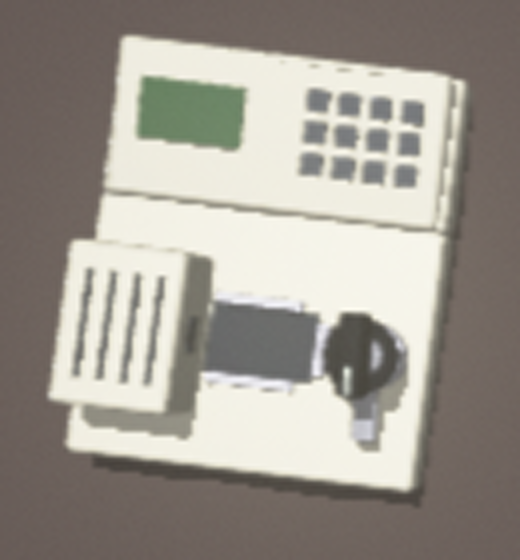

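Call:
carry_out([
  [0.76, -0.98, -0.13, 0, 0, 0, 1],
  [0.76, -0.98, -0.13, 0, 0, 0, 1],
  [0.76, -0.98, -0.13, 0, 0, 0, 1],
  [0.76, -0.98, -0.13, 0, 0, 0, 1],
  [0.76, -0.98, -0.13, 0, 0, 0, 1],
  [0.76, -0.98, -0.13, 0, 0, 0, 1],
  [0.76, -0.98, -0.13, 0, 0, 0, 1],
  [0.76, -0.98, -0.13, 0, 0, 0, 1],
  [0.76, -0.98, -0.13, 0, 0, 0, 1],
  [0.76, -0.98, -0.13, 0, 0, 0, 1],
  [0.76, -0.98, -0.13, 0, 0, 0, 1],
  [0.76, -0.98, -0.13, 0, 0, 0, 1],
])

```text
t: 2.55
tool_pos: [0.4446, 0.2914, 0.1924]
tool_rot: [0.551, 3.092, 0.001]
contact_force: [-0.7, -0.4, -0.7]
opening: 0.0857
```

Call:
carry_out([
  [0.76, -0.98, -0.13, 0, 0, 0, 1],
  [0.76, -0.98, -0.13, 0, 0, 0, 1],
  [0.5, -0.8, -0.13, 0, 0, 0, 1],
  [0, 0, 0, 0, 0, 0, 1],
  [0, 0, 0, 0, 0, 0, 1],
])

```text
t: 3.05
tool_pos: [0.4944, 0.2234, 0.1825]
tool_rot: [-0.553, -3.092, -0.001]
contact_force: [-0.3, 0.1, 0.3]
opening: 0.0855
```

```bash
python3 - <<'E'
from h import *
o=ctrl.get_obs();print(o['t'],o['tool_pos'],o['tool_rot'],o['q'],o['dq'])
w=snap('wrist','w1'); 
import pickle;pickle.dump(w,open('w1.pkl','wb'))
for n,z in [('nest',.05),('nest_step',.07),('clamp_grip',.122),('analyser',0)]:
    for d in ctrl.mark_of(w,n)[:2]:
        uv=np.array(d['position'])*[560,420]; print(n,d['p'],uv.round(1),onz(w,uv,z).round(4))
E
```

```text
3.05 [0.49442055 0.22342598 0.18254413] [-5.52806274e-01 -3.09208274e+00 -5.34661911e-04] [ 2.86968564e-01 -1.09547168e-01  1.85427003e+00  5.28444479e-04
  1.39714933e+00 -9.30094855e-01] [ 2.45304267e-02 -5.58422098e-03  6.84169854e-04 -1.34401628e-03
  3.60213143e-06 -2.59578179e-03]
nest 0.62 [293.8 236.1] [0.5262 0.2223 0.05  ]
nest_step 0.69 [257.8 253.4] [0.5231 0.1917 0.07  ]
nest_step 0.3 [291.3 237.9] [0.52   0.2217 0.07  ]
clamp_grip 0.86 [183.6 299. ] [0.5175 0.1443 0.122 ]
analyser 0.69 [294.9 219.8] [0.5276 0.225  0.    ]
```

View pics/w1.png

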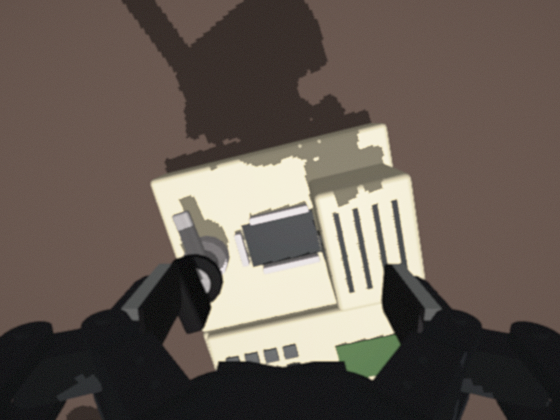

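Call:
carry_out([
  [0, 0, 0, 0, 0, -1, 1],
  [0, 0, 0, 0, 0, -1, 1],
  [0, 0, 0, 0, 0, -1, 1],
  [0, 0, 0, 0, 0, -1, 1],
  [0, 0, 0, 0, 0, -1, 1],
  [0, 0, 0, 0, 0, -1, 1],
  [0, 0, 0, 0, 0, -1, 1],
  [0, 0, 0, 0, 0, -1, 1],
  [0, 0, 0, 0, 0, -1, 1],
  [0, 0, 0, 0, 0, -1, 1],
  [0, 0, 0, 0, 0, -1, 1],
  [0, 0, 0, 0, 0, -1, 1],
])

```text
t: 4.5
tool_pos: [0.4941, 0.2241, 0.1827]
tool_rot: [2.205, 2.238, 0.0]
contact_force: [-0.5, -1.0, 0.1]
opening: 0.0852
```

Call:
carry_out([
  [0, 0, 0, 0, 0, -1, 1],
  [0, 0, 0, 0, 0, -0.3, 1],
  [0, 0, 0, 0, 0, 0, 1],
])

```text
t: 4.8
tool_pos: [0.4943, 0.2239, 0.1826]
tool_rot: [2.34, 2.096, 0.0]
contact_force: [-0.6, 0.4, -0.2]
opening: 0.0855
```

```bash
python3 - <<'E'
from h import *
o=ctrl.get_obs();print(o['t'],o['tool_pos'],o['tool_rot'],o['q'],o['dq'].round(3))
w=snap('wrist','w2'); 
import pickle;pickle.dump(w,open('w2.pkl','wb'))
for n,z in [('nest',.05),('nest_step',.07),('clamp_grip',.122),('analyser',0)]:
    for d in ctrl.mark_of(w,n)[:2]:
        uv=np.array(d['position'])*[560,420]; print(n,d['p'],uv.round(1),onz(w,uv,z).round(4))
for i in (1,2):
    f=cv2.imread(f'pics/w{i}.png'); cv2.imwrite(f'pics/w{i}z.png',cv2.resize(f[120:350,140:440] if i==1 else f[110:340,130:430],None,fx=2.6,fy=2.6,interpolation=2))
E
```

```text
4.8 [0.49425062 0.22389303 0.18264781] [2.34029048e+00 2.09579854e+00 2.55967175e-04] [ 2.88146394e-01 -1.09799602e-01  1.85432474e+00  3.08870460e-05
  1.39690162e+00  3.98258242e-01] [-0.003  0.     0.    -0.     0.001 -0.021]
nest 0.84 [320.8 200.8] [0.527  0.2201 0.05  ]
nest 0.71 [322.4 242.4] [0.5254 0.1831 0.05  ]
nest_step 0.62 [321.5 242.5] [0.5229 0.1908 0.07  ]
clamp_grip 0.64 [324.2 329.1] [0.5154 0.1476 0.122 ]
analyser 0.64 [314.7 188.6] [0.5267 0.2204 0.    ]
```

View pics/w2.png

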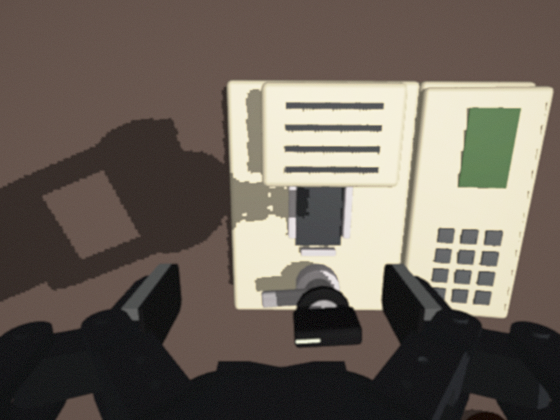

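View pics/w1z.png

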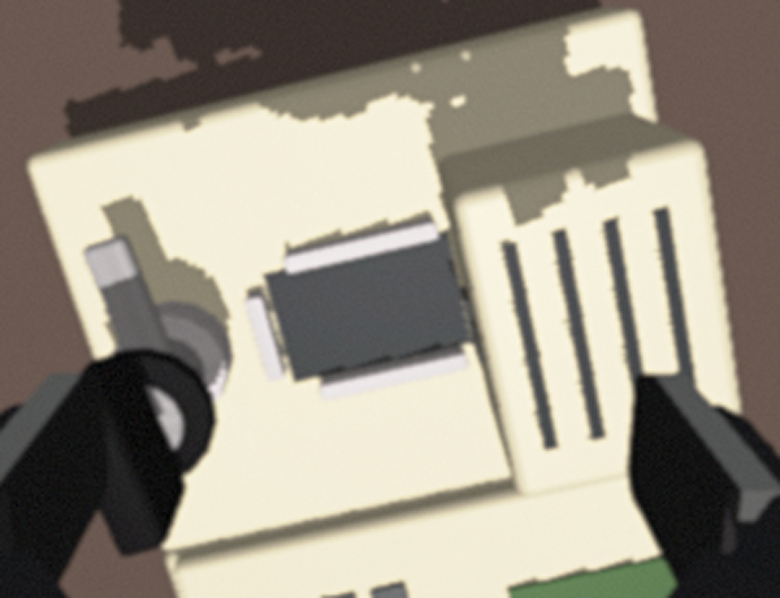

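View pics/w2z.png

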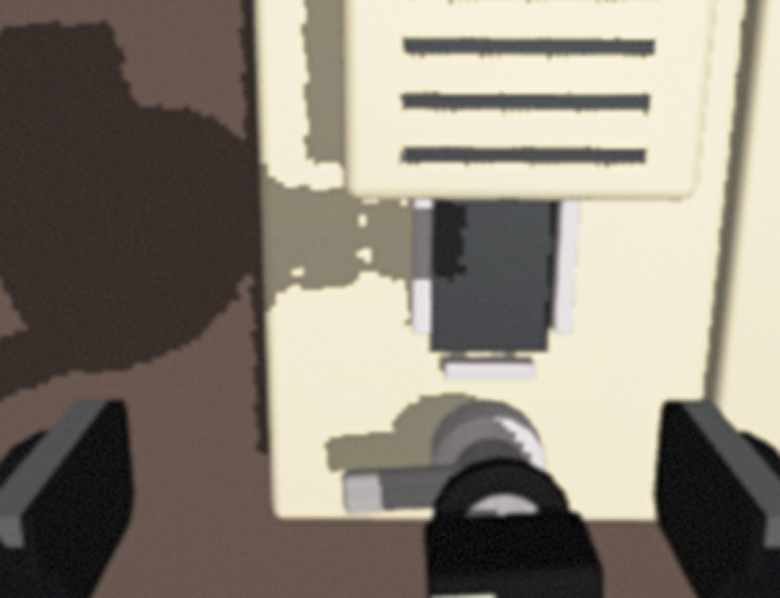

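```bash
cat >> h.py <<'E'
def draw(p,pose,segs,fn,crop,k,col=(0,0,255)):
    x,y,th=pose; c,s=np.cos(th),np.sin(th)
    W=lambda P:(x+c*P[0]-s*P[1],y+s*P[0]+c*P[1],P[2])
    l,t,w,h=crop; f=cv2.resize(p['frame'][t:t+h,l:l+w],None,fx=k,fy=k,interpolation=2)
    for a,b in segs:
        q=[tuple(int(round(v)) for v in ((proj(p,W(P))+0.5-[l,t])*k)) for P in (a,b)]
        cv2.line(f,q[0],q[1],col,1)
    cv2.imwrite('pics/'+fn+'.png',f)
def rect(x0,x1,y0,y1,z): 
    P=[(x0,y0,z),(x1,y0,z),(x1,y1,z),(x0,y1,z)]; return [(P[i],P[(i+1)%4]) for i in range(4)]
AN=rect(-.075,.075,-.105,.095,.05)+rect(-.02,.02,-.041,.023,.05)+[((-.02,-.041,.058),(-.02,.023,.058)),((.02,-.041,.058),(.02,.023,.058)),((-.02,-.041,.058),(.02,-.041,.058)),((-.045,.023,.11),(.045,.023,.11)),((-.045,.023,.05),(-.045,.023,.11)),((0,-.075,.05),(0,-.075,.13))]
E
python3 - <<'E'
from h import *
import pickle
for i,cr in ((1,(140,120,300,230)),(2,(200,70,300,260))):
    w=pickle.load(open(f'w{i}.pkl','rb')); draw(w,(.5255,.2215,-.11),AN,f'o{i}',cr,2.6 if i==1 else 2.3)
E
```

```text
(no output)
```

View pics/o1.png

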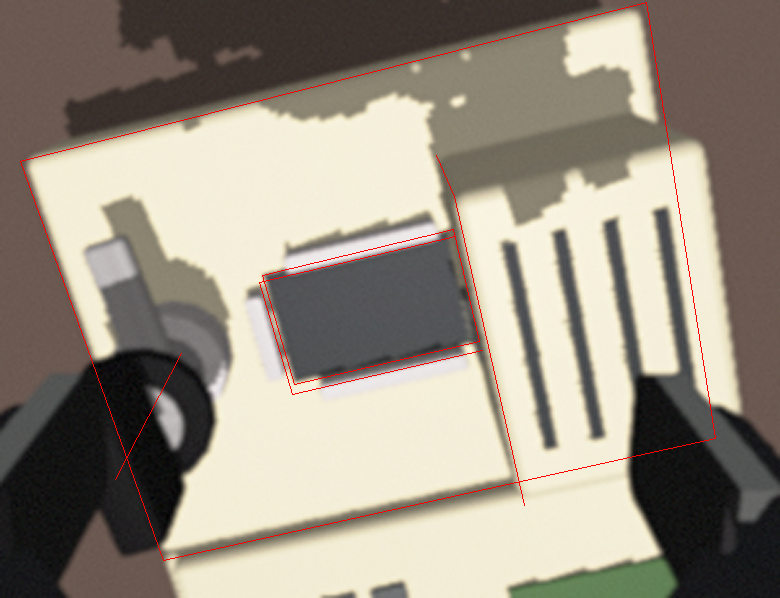

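View pics/o2.png

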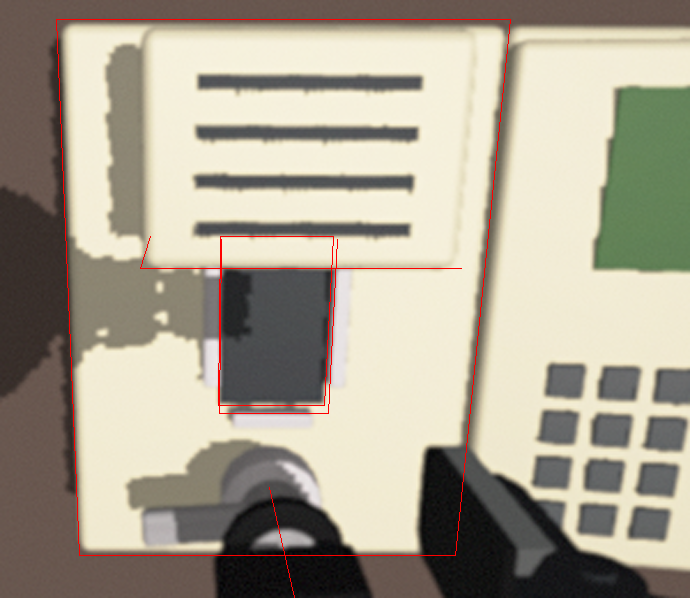

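Call:
carry_out([
  [0.1, -1, 0, 0, 0, 0.8, 1],
  [0.1, -1, 0, 0, 0, 0.8, 1],
  [0.1, -1, 0, 0, 0, 0.8, 1],
  [0.1, -1, 0, 0, 0, 0.8, 1],
  [0.1, -1, 0, 0, 0, 0.8, 1],
  [0.1, -1, 0, 0, 0, 0.8, 1],
  [0.1, -1, 0, 0, 0, 0.8, 1],
  [0.1, -1, 0, 0, 0, 0.8, 1],
  [0.1, -1, 0, 0, 0, 0.8, 1],
  [0.1, -1, 0, 0, 0, 0.8, 1],
  [0.1, -1, 0, 0, 0, 0.8, 1],
  [0.1, -1, 0, 0, 0, 0.8, 1],
])

```text
t: 6.25
tool_pos: [0.5245, -0.0776, 0.1826]
tool_rot: [1.105, 2.941, 0.0]
contact_force: [0.2, -0.8, -0.2]
opening: 0.0857
```

Call:
carry_out([
  [0.15, -1, 0, 0, 0, 0.8, 1],
  [0.15, -1, 0, 0, 0, 0.8, 1],
  [0.15, -1, 0, 0, 0, 0.8, 1],
  [0.15, -1, 0, 0, 0, 0.8, 1],
  [0.15, -1, 0, 0, 0, 0.8, 1],
  [0.15, -1, 0, 0, 0, 0.8, 1],
  [0.15, -1, 0, 0, 0, 0.8, 1],
  [0.15, -1, 0, 0, 0, 0.8, 1],
  [0.1, -1, 0, 0, 0, 0.7, 1],
  [0, 0, 0, 0, 0, 0, 1],
  [0, 0, 0, 0, 0, 0, 1],
])

```text
t: 7.35
tool_pos: [0.5568, -0.3016, 0.1823]
tool_rot: [-0.022, -3.141, -0.001]
contact_force: [-1.0, 0.9, -0.8]
opening: 0.0853
```

```bash
cat >> h.py <<'E'
DK=rect(-.035,.035,-.056-.009,.056-.009,.0)+rect(-.02,.02,-.041,.023,.006)+rect(-.018,.018,-.021,.021,.056)+rect(-.018,.018,-.039,-.021,.026)
BL=rect(-.018,.018,-.021,.021,.05)+rect(-.018,.018,-.039,-.021,.02)+rect(-.018,.018,-.039,.021,0)
E
python3 - <<'E'
from h import *
import pickle
o=ctrl.get_obs();print(o['t'],o['tool_pos'],o['tool_rot'],o['dq'].round(3))
w=snap('wrist','w3'); 
pickle.dump(w,open('w3.pkl','wb'))
for n,z in [('block',.006),('block_step',.026),('dock_floor',.006)]:
    for d in ctrl.mark_of(w,n)[:3]:
        uv=np.array(d['position'])*[560,420]; print(n,d['p'],uv.round(1),onz(w,uv,z).round(4))
draw(w,(.573,-.30,.02),DK,'o3',(180,80,240,200),3.2)
E
```

```text
7.35 [ 0.55677722 -0.30164096  0.18227494] [-2.22829045e-02 -3.14109697e+00 -1.17627645e-03] [ 0.019 -0.016  0.017  0.001  0.002  0.   ]
block 0.9 [379.9 105.9] [ 0.4794 -0.2122  0.006 ]
block 0.76 [256.5  56.1] [ 0.4366 -0.3219  0.006 ]
block 0.6 [283.6 204.5] [ 0.5697 -0.3001  0.006 ]
block_step 0.96 [277.7  80.6] [ 0.4588 -0.3038  0.026 ]
block_step 0.93 [351.7  95.5] [ 0.4713 -0.242   0.026 ]
block_step 0.81 [246.2 208.8] [ 0.5682 -0.3344  0.026 ]
```

View pics/w3.png

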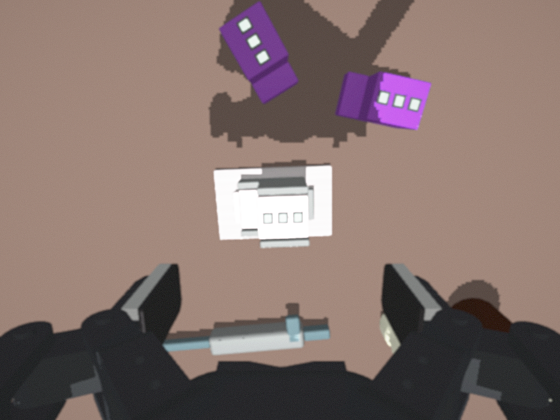

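View pics/o3.png

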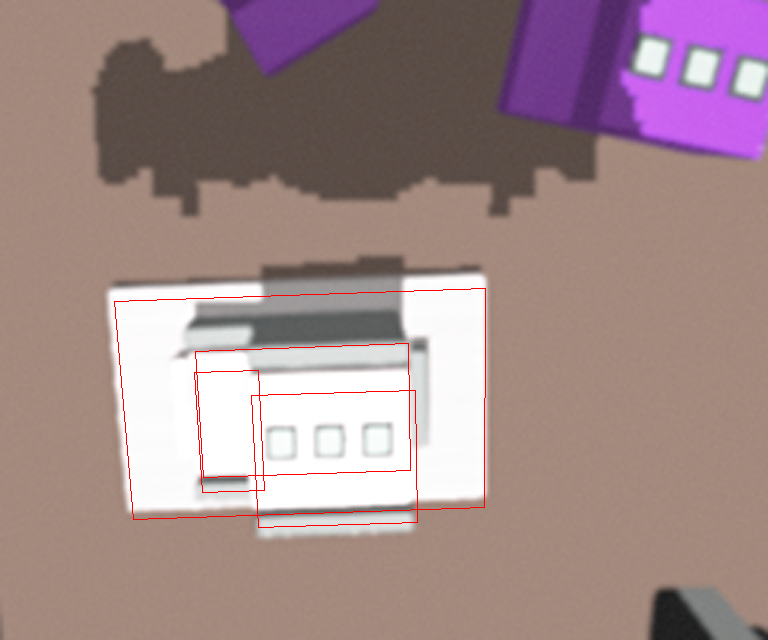

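```bash
python3 - <<'E'
from h import *
import pickle
w=pickle.load(open('w3.pkl','rb'))
f=w['frame'].astype(float); w['frame']=(255*(np.clip((f-60)/195,0,1))**4).astype(np.uint8)
D=[(tuple(np.array(a)+([0,0,.006] if a[2]==0 else 0)),tuple(np.array(b)+([0,0,.006] if b[2]==0 else 0))) for a,b in DK]
draw(w,(.5685,-.3010,.022),D+rect(-.026,-.02,-.021,.021,.056)+rect(.02,.026,-.021,.021,.056),'o4',(200,150,160,110),4.8)
E
```

```text
(no output)
```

View pics/o4.png

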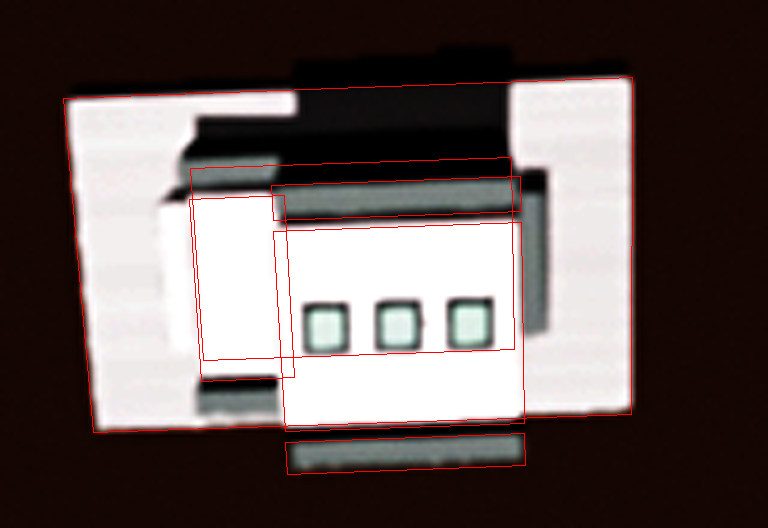

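Call:
carry_out([
  [0.47, 0.02, -1, 0, 0, 0.36, 1],
  [0, 0, -1, 0, 0, 0, 1],
  [0, 0, -1, 0, 0, 0, 1],
  [0, 0, -1, 0, 0, 0, 1],
  [0, 0, -1, 0, 0, 0, 1],
  [0, 0, -0.8, 0, 0, 0, 1],
  [0, 0, -0.33, 0, 0, 0, 1],
  [0, 0, 0, 0, 0, 0, 1],
  [0, 0, 0, 0, 0, 0, 1],
])

```text
t: 8.45
tool_pos: [0.5694, -0.3011, 0.0305]
tool_rot: [-0.037, 3.14, -0.001]
contact_force: [0.9, -0.5, 0.9]
opening: 0.0852
```

```bash
python3 - <<'E'
from h import *
o=ctrl.get_obs();print(o['t'],o['tool_pos'],o['tool_rot'],o['contact_force'])
w=snap('wrist','w4'); 
s=snap('side'); cv2.imwrite('pics/s4.png',cv2.resize(s['frame'][100:240,240:420],None,fx=4,fy=4,interpolation=2))
E
```

```text
8.45 [ 0.56939625 -0.30111842  0.03046079] [-3.70478883e-02  3.14004944e+00 -1.44041804e-03] [ 0.91877713 -0.50720113  0.92973788]
```

View pics/w4.png

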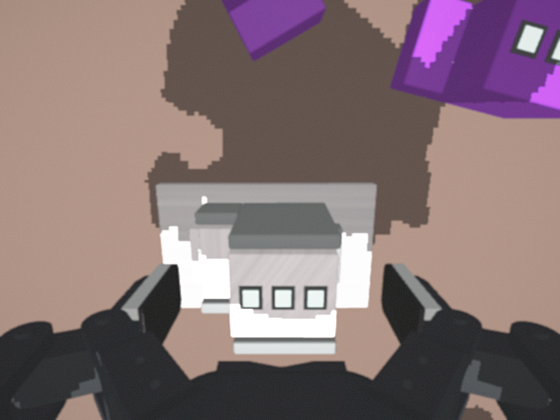

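View pics/s4.png

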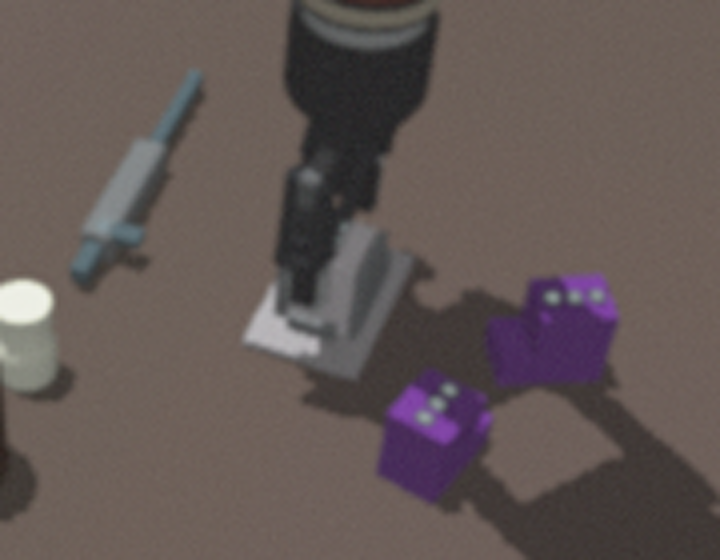

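Call:
carry_out([
  [0, 0, 0, 0, 0, 0, 0],
  [0, 0, 0, 0, 0, 0, 0],
  [0, 0, 0, 0, 0, 0, 0],
  [0, 0, 0, 0, 0, 0, 0],
  [0, 0, 0, 0, 0, 0, 0],
  [0, 0, 0, 0, 0, 0, 0],
], grip_force=60)

```text
t: 9.15
tool_pos: [0.5692, -0.3013, 0.0301]
tool_rot: [-0.036, 3.14, -0.001]
contact_force: [-0.6, 0.6, 3.2]
opening: 0.041
```

Call:
carry_out([
  [0, 0, 0.3, 0, 0, 0, 0],
  [0, 0, 0.7, 0, 0, 0, 0],
  [0, 0, 1, 0, 0, 0, 0],
])

```text
t: 9.45
tool_pos: [0.5672, -0.2998, 0.078]
tool_rot: [0.036, -3.138, -0.004]
contact_force: [0.1, -0.3, -2.9]
opening: 0.0409
```

```bash
python3 - <<'E'
from h import *
o=ctrl.get_obs();print(o['t'],o['tool_pos'],o['tool_rot'],o['contact_force'],o['opening'])
w=snap('wrist','w5'); 
E
```

```text
9.45 [ 0.56724663 -0.2998445   0.07801726] [ 0.03648733 -3.13765722 -0.00444925] [ 0.0731086  -0.33575561 -2.92461833] 0.040851597535005724
```

View pics/w5.png

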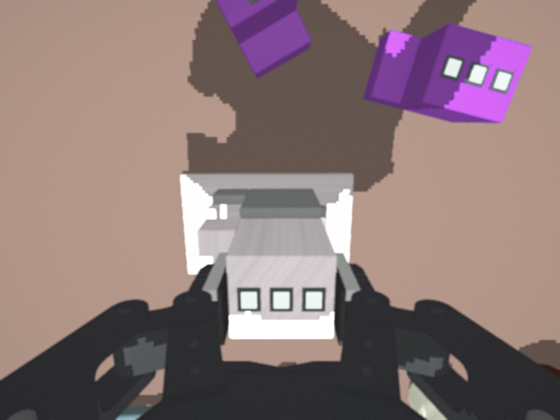

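Call:
carry_out([
  [0, 0, 1, 0, 0, 0, 0],
  [-0.1, 0.2, 1, 0, 0, 0, 0],
  [-0.3, 0.8, 0, 0, 0, -0.15, 0],
  [-0.3, 1, 0, 0, 0, -0.15, 0],
  [-0.3, 1, 0, 0, 0, -0.15, 0],
  [-0.3, 1, 0, 0, 0, -0.15, 0],
  [-0.3, 1, 0, 0, 0, -0.15, 0],
  [-0.3, 1, 0, 0, 0, -0.15, 0],
  [-0.3, 1, 0, 0, 0, -0.15, 0],
  [-0.3, 1, 0, 0, 0, -0.15, 0],
  [-0.3, 1, 0, 0, 0, -0.15, 0],
  [-0.3, 1, 0, 0, 0, 0, 0],
])

```text
t: 10.7
tool_pos: [0.4904, -0.0501, 0.1294]
tool_rot: [-0.176, -3.136, 0.0]
contact_force: [0.8, 0.3, -1.7]
opening: 0.041
```

Call:
carry_out([
  [-0.3, 1, -0.2, 0, 0, 0, 0],
  [-0.2, 1, -0.6, 0, 0, 0, 0],
  [0, 0, -1, 0, 0, 0, 0],
  [0, 0, -1, 0, 0, 0, 0],
  [0, 0, -0.8, 0, 0, 0, 0],
  [0, 0, 0, 0, 0, 0, 0],
])

```text
t: 11.3
tool_pos: [0.4755, -0.0005, 0.0362]
tool_rot: [-0.175, -3.129, -0.001]
contact_force: [-0.8, -0.5, -2.4]
opening: 0.041
```

```bash
python3 - <<'E'
from h import *
o=ctrl.get_obs();print(o['t'],o['tool_pos'],o['tool_rot'],o['contact_force'],o['opening'])
w=snap('wrist','w6'); 
E
```

```text
11.3 [ 0.47546125 -0.00054313  0.0362203 ] [-1.74799808e-01 -3.12945596e+00 -6.46664106e-04] [-0.76250992 -0.460516   -2.37997908] 0.04098257692236079
```

View pics/w6.png

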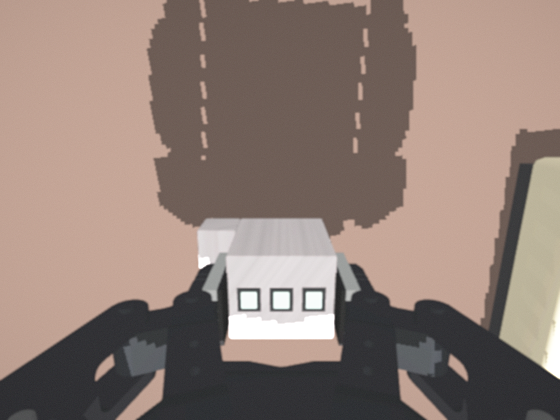

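Call:
carry_out([
  [0, 0, -0.3, 0, 0, 0, 0],
  [0, 0, -0.16, 0, 0, 0, 0],
  [0, 0, 0, 0, 0, 0, 0],
])

```text
t: 11.65
tool_pos: [0.4788, -0.0011, 0.028]
tool_rot: [0.176, 3.137, -0.0]
contact_force: [-0.3, -0.6, -3.0]
opening: 0.041
```

Call:
carry_out([
  [0, 0, -0.1, 0, 0, 0, 0],
  [0, 0, -0.08, 0, 0, 0, 0],
  [0, 0, 0, 0, 0, 0, 0],
])

```text
t: 11.95
tool_pos: [0.4792, -0.0011, 0.024]
tool_rot: [0.175, 3.136, -0.0]
contact_force: [-2.7, -1.0, 1.8]
opening: 0.0411
```

Call:
carry_out([
  [0, 0, 0, 0, 0, 0, 1],
  [0, 0, 0, 0, 0, 0, 1],
  [0, 0, 0, 0, 0, 0, 1],
  [0, 0, 0, 0, 0, 0, 1],
  [0, 0, 1, 0, 0, 0, 1],
  [0, 0, 1, 0, 0, 0, 1],
  [0, 0, 1, 0, 0, -1, 1],
  [0, 0, 1, 0, 0, -1, 1],
  [0, 0, 0.4, 0, 0, -1, 1],
  [0, 0, 0, 0, 0, -1, 1],
  [0, 0, 0, 0, 0, -1, 1],
  [0, 0, 0, 0, 0, -1, 1],
])

```text
t: 13.15
tool_pos: [0.4788, -0.001, 0.1335]
tool_rot: [1.101, 2.942, 0.0]
contact_force: [-0.2, -0.6, -0.0]
opening: 0.0851
```

Call:
carry_out([
  [0, 0, 0, 0, 0, -1, 1],
  [0, 0, 0, 0, 0, -1, 1],
  [0, 0, 0, 0, 0, -1, 1],
  [0, 0, 0, 0, 0, -1, 1],
  [0, 0, 0, 0, 0, -1, 1],
  [0, 0, 0, 0, 0, -1, 1],
  [0, 0, 0, 0, 0, -1, 1],
  [0, 0, 0, 0, 0, -1, 1],
  [0, 0, 0, 0, 0, -1, 1],
  [0, 0, 0, 0, 0, -0.7, 1],
  [0, 0, 0, 0, 0, 0, 1],
  [0, 0, 0, 0, 0, 0, 1],
])

```text
t: 14.35
tool_pos: [0.4787, -0.001, 0.1333]
tool_rot: [2.34, 2.097, -0.0]
contact_force: [-0.2, 0.4, 0.3]
opening: 0.0849
```

```bash
python3 - <<'E'
from h import *
import pickle
o=ctrl.get_obs();print(o['t'],o['tool_pos'],o['tool_rot'],o['contact_force'],o['opening'])
w=snap('wrist','w7'); pickle.dump(w,open('w7.pkl','wb'))
draw(w,(.4792,-.0011,-.112),BL,'o7',(160,120,260,220),3)
E
```

```text
14.35 [ 0.47868368 -0.00099765  0.13326888] [ 2.33963725e+00  2.09657618e+00 -1.22284858e-05] [-0.23642461  0.35121593  0.2872752 ] 0.0848913620333346
```

View pics/w7.png

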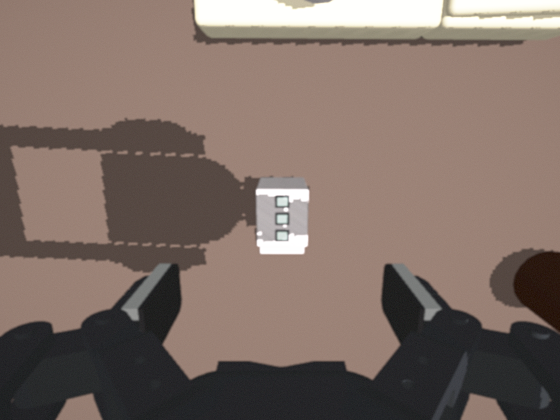

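View pics/o7.png

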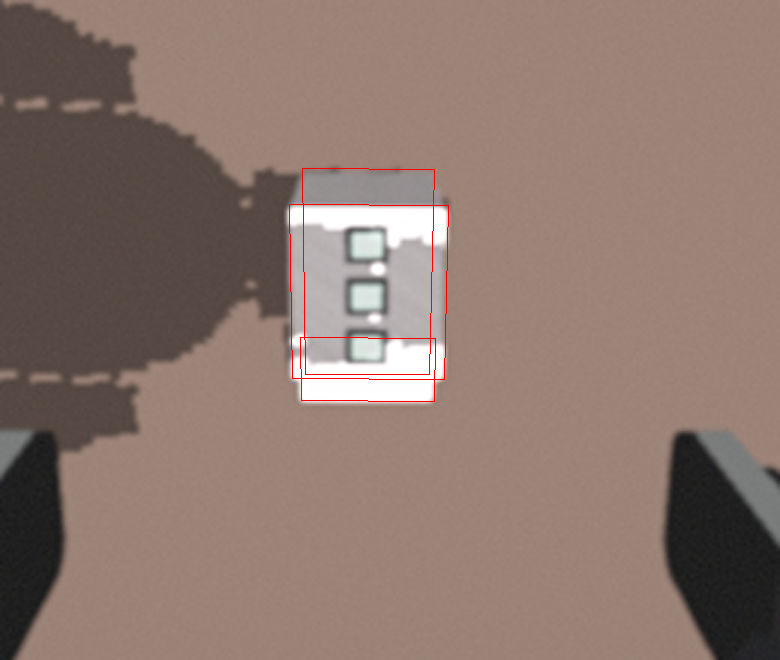

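Call:
carry_out([
  [0.02, -0.06, -1, 0, 0, 0, 1],
  [0, 0, -1, 0, 0, 0, 1],
  [0, 0, -1, 0, 0, 0, 1],
  [0, 0, -1, 0, 0, 0, 1],
  [0, 0, -0.5, 0, 0, 0, 1],
  [0, 0, -0.2, 0, 0, 0, 1],
  [0, 0, 0, 0, 0, 0, 1],
  [0, 0, 0, 0, 0, 0, 0],
  [0, 0, 0, 0, 0, 0, 0],
  [0, 0, 0, 0, 0, 0, 0],
  [0, 0, 0, 0, 0, 0, 0],
  [0, 0, 0, 0, 0, 0, 0],
])

```text
t: 15.6
tool_pos: [0.48, -0.0026, 0.0168]
tool_rot: [2.34, 2.094, 0.002]
contact_force: [-0.1, -0.4, 4.4]
opening: 0.0354
```

Call:
carry_out([
  [0, 0, 0, 0, 0, 0, 0],
  [0, 0, 0, 0, 0, 0, 0],
  [0, 0, 0.3, 0, 0, 0, 0],
  [0, 0, 0.7, 0, 0, 0, 0],
  [0, 0, 1, 0, 0, 0, 0],
  [0, 0, 0, 0, 0, 0, 0],
])

```text
t: 16.2
tool_pos: [0.4813, -0.0028, 0.0686]
tool_rot: [2.338, 2.092, 0.006]
contact_force: [1.4, -0.2, -2.2]
opening: 0.0354
```

```bash
python3 - <<'E'
from h import *
import pickle
o=ctrl.get_obs();print(o['t'],o['tool_pos'],o['tool_rot'],o['contact_force'],o['opening'])
w=snap('wrist','w8'); pickle.dump(w,open('w8.pkl','wb'))
s=snap('side','s8')
E
```

```text
16.2 [ 0.48130582 -0.00282316  0.06864552] [2.33774833 2.09177857 0.005828  ] [ 1.36424408 -0.21783507 -2.20935937] 0.035393584493157895
```

View pics/w8.png

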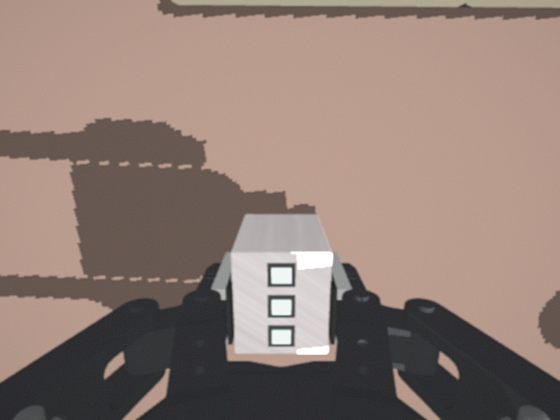

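View pics/s8.png

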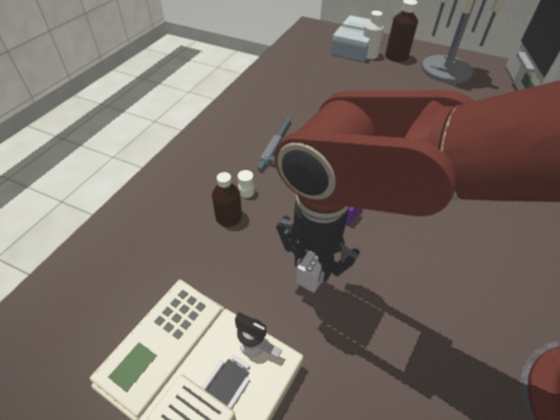

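Call:
carry_out([
  [0, 0, 1, 0, 0, 0, 0],
  [0, 0.5, 1, 0, 0, 0, 0],
  [0.2, 1, 1, 0, 0, 0, 0],
  [0.2, 1, 0.86, 0, 0, 0, 0],
  [0.2, 1, 0, 0, 0, 0, 0],
  [0.2, 1, 0, 0, 0, 0, 0],
  [0.2, 1, 0, 0, 0, 0, 0],
  [0.2, 1, 0, 0, 0, 0, 0],
  [0.2, 1, 0, 0, 0, 0, 0],
  [0.2, 1, 0, 0, 0, 0, 0],
  [0.2, 0.42, 0, 0, 0, 0, 0],
  [0, 0, 0, 0, 0, 0, 0],
])

```text
t: 17.5
tool_pos: [0.5236, 0.221, 0.1604]
tool_rot: [-2.339, -2.096, 0.004]
contact_force: [-0.4, -1.2, -2.6]
opening: 0.0354
```

Call:
carry_out([
  [0, 0, 0, 0, 0, 0, 0],
  [0, 0, 0, 0, 0, 0, 0],
])

```text
t: 17.7
tool_pos: [0.5239, 0.2194, 0.1617]
tool_rot: [-2.342, -2.093, 0.002]
contact_force: [0.4, -0.8, -3.1]
opening: 0.0352
```

```bash
python3 - <<'E'
from h import *
import pickle
o=ctrl.get_obs();print(o['t'],o['tool_pos'],o['tool_rot'],o['contact_force'],o['opening'])
w=snap('wrist','w9'); pickle.dump(w,open('w9.pkl','wb'))
draw(w,(.5255,.2215,-.11),AN,'o9',(130,60,340,280),2.3)
s=snap('side'); cv2.imwrite('pics/s9.png',cv2.resize(s['frame'][240:420,100:320],None,fx=3,fy=3))
E
```

```text
17.7 [0.52387211 0.21944888 0.161676  ] [-2.34215596e+00 -2.09348098e+00  1.94533554e-03] [ 0.4392827  -0.77589797 -3.10181012] 0.03519941722838004
```

View pics/o9.png

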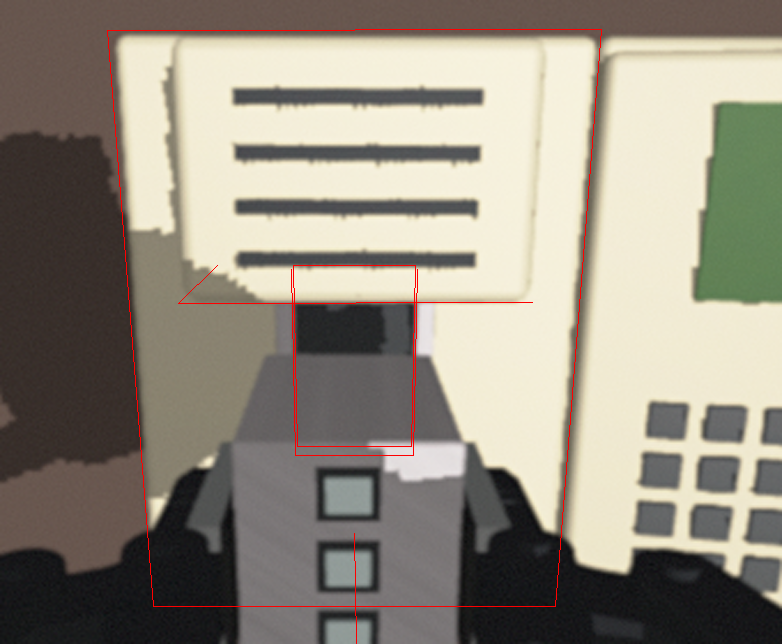

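View pics/s9.png

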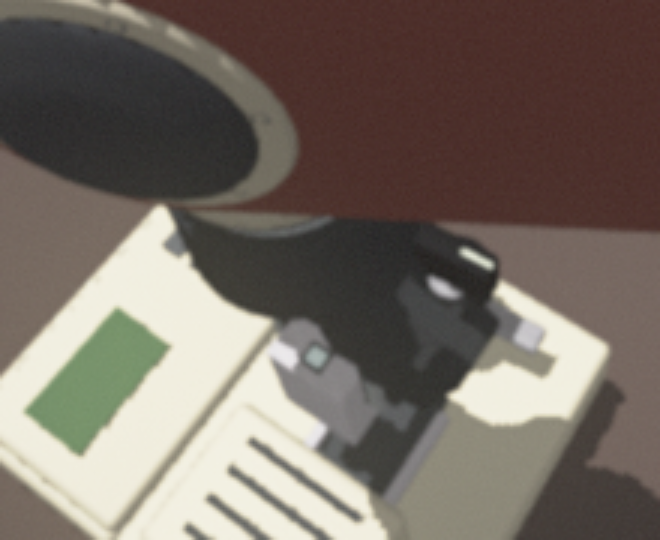

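Call:
carry_out([
  [0.07, 0.03, -1, 0, 0, 0, 0],
  [0, 0, -1, 0, 0, 0, 0],
  [0, 0, -0.6, 0, 0, 0, 0],
  [0, 0, 0, 0, 0, 0, 0],
  [0, 0, 0, 0, 0, 0, 0],
  [0, 0, 0, 0, 0, 0, 0],
])

```text
t: 18.4
tool_pos: [0.5271, 0.2214, 0.0991]
tool_rot: [2.34, 2.094, 0.004]
contact_force: [0.5, 0.5, -2.2]
opening: 0.035
```

```bash
python3 - <<'E'
from h import *
o=ctrl.get_obs();print(o['t'],o['tool_pos'],o['tool_rot'],o['contact_force'],o['opening'])
w=snap('wrist','w10'); draw(w,(.5255,.2215,-.11),AN,'o10',(130,60,340,280),2.3)
E
```

```text
18.4 [0.52710186 0.22144796 0.09906382] [2.34045212 2.09371081 0.00403956] [ 0.50593314  0.54181697 -2.2450685 ] 0.0350131019018325
```

View pics/o10.png

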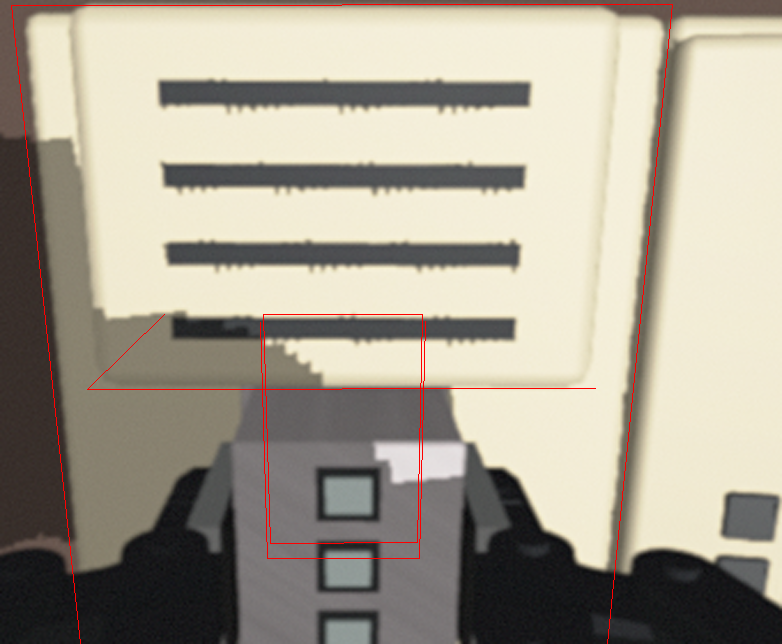

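Call:
carry_out([
  [-0.06, -0.05, -0.5, 0, 0, 0, 0],
  [0, 0, -0.3, 0, 0, 0, 0],
  [0, 0, 0, 0, 0, 0, 0],
  [0, 0, 0, 0, 0, 0, 0],
  [0, 0, 0, 0, 0, 0, 0],
])

```text
t: 18.95
tool_pos: [0.5246, 0.22, 0.0774]
tool_rot: [2.341, 2.095, 0.0]
contact_force: [1.2, -0.3, -3.2]
opening: 0.0349
```

Call:
carry_out([
  [0.03, 0, -0.16, 0, 0, 0, 0],
  [0, 0, -0.12, 0, 0, 0, 0],
  [0, 0, 0, 0, 0, 0, 0],
])

```text
t: 19.25
tool_pos: [0.5248, 0.2198, 0.0696]
tool_rot: [-2.341, -2.094, 0.002]
contact_force: [-0.1, -0.6, -3.2]
opening: 0.0352
```

Call:
carry_out([
  [0, 0, -0.1, 0, 0, 0, 0],
  [0, 0, 0, 0, 0, 0, 0],
])

```text
t: 19.45
tool_pos: [0.525, 0.2199, 0.0674]
tool_rot: [-2.341, -2.095, 0.001]
contact_force: [-0.2, 0.3, -2.6]
opening: 0.0355
```

Call:
carry_out([
  [0, 0, -0.06, 0, 0, 0, 0],
  [0, 0, 0, 0, 0, 0, 0],
])

```text
t: 19.65
tool_pos: [0.5254, 0.2201, 0.0669]
tool_rot: [2.341, 2.095, 0.0]
contact_force: [-2.1, -0.1, 1.3]
opening: 0.035
```

Call:
carry_out([
  [0, 0, -0.05, 0, 0, 0, 0],
  [0, 0, 0, 0, 0, 0, 0],
])

```text
t: 19.85
tool_pos: [0.5254, 0.2201, 0.0669]
tool_rot: [-2.341, -2.095, 0.001]
contact_force: [-5.3, -1.1, 7.8]
opening: 0.035
```

Call:
carry_out([
  [0, 0, 0.05, 0, 0, 0, 0.8],
  [0, 0, 0, 0, 0, 0, 0.8],
  [0, 0, 0, 0, 0, 0, 0.8],
  [0, 0, 0, 0, 0, 0, 0.8],
  [0, 0, 0.5, 0, 0, 0, 0.8],
  [0, 0, 1, 0, 0, 0, 0.8],
  [0, 0, 1, 0, 0, 0, 0.8],
  [0, 0, 1, 0, 0, 0, 0.8],
  [0, 0, 1, 0, 0, 0, 0.8],
  [0, 0, 0, 0, 0, 0, 0.8],
  [0, 0, 0, 0, 0, 0, 0.8],
])

```text
t: 20.95
tool_pos: [0.5256, 0.2201, 0.1799]
tool_rot: [2.341, 2.094, 0.003]
contact_force: [0.1, -0.1, -0.9]
opening: 0.0679
```

```bash
python3 - <<'E'
from h import *
o=ctrl.get_obs();print(o['t'],o['tool_pos'],o['tool_rot'],o['contact_force'],o['opening'])
w=snap('wrist','w11'); 
B=[(tuple(np.array(a)+[0,0,.05]),tuple(np.array(b)+[0,0,.05])) for a,b in BL]
draw(w,(.5255,.2215,-.11),AN+B,'o11',(130,60,340,280),2.3)
draw(w,(.5255,.2215,-.11),[],'n11',(130,60,340,280),2.3)
E
```

```text
20.95 [0.52562314 0.22012329 0.17987167] [2.34056725 2.09420714 0.00277907] [ 0.08598217 -0.10334993 -0.89825856] 0.06791438349127236
```

View pics/o11.png

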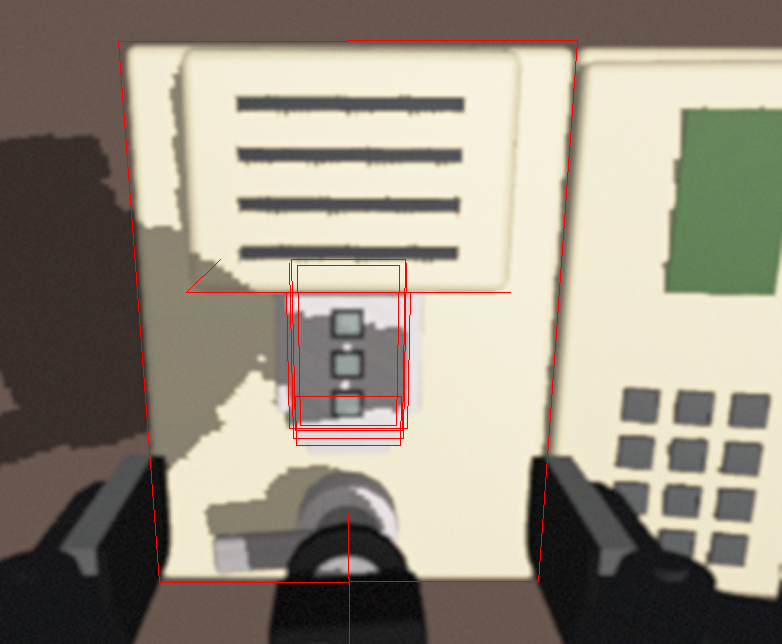

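View pics/n11.png

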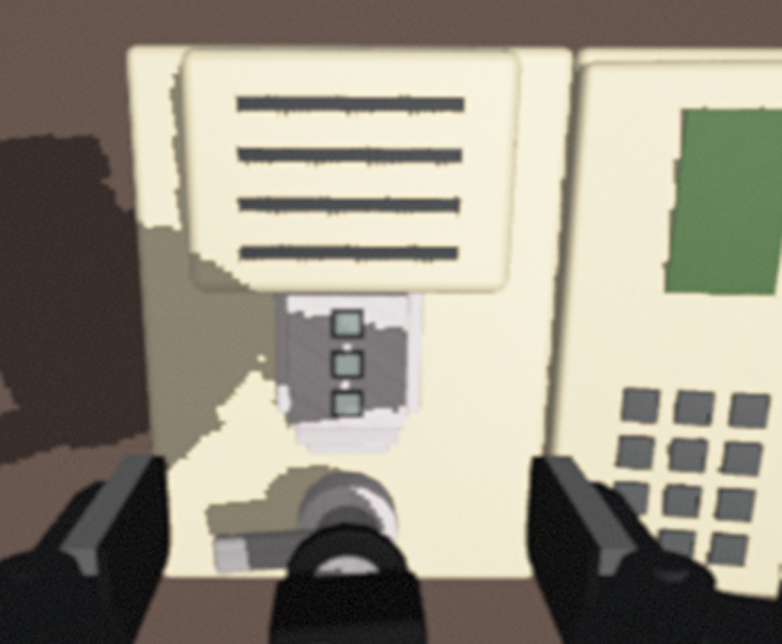

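Call:
carry_out([
  [-0.05, -0.4, 0, 0, 0, 1, 0.6],
  [-0.05, -0.4, 0, 0, 0, 1, 0.6],
  [-0.05, -0.4, 0, 0, 0, 1, 0.6],
  [-0.05, -0.4, 0, 0, 0, 1, 0.6],
  [-0.05, -0.4, 0, 0, 0, 1, 0.6],
  [-0.05, -0.4, 0, 0, 0, 1, 0.6],
  [-0.03, -0.4, 0, 0, 0, 1, 0.6],
  [0, -0.1, 0, 0, 0, 1, 0.6],
  [0, 0, 0, 0, 0, 1, 0.6],
  [0, 0, 0, 0, 0, 1, 0.6],
  [0, 0, 0, 0, 0, 1, 0.6],
  [0, 0, 0, 0, 0, 1, 0.6],
])

```text
t: 22.2
tool_pos: [0.5158, 0.1473, 0.1767]
tool_rot: [-0.743, -3.049, 0.002]
contact_force: [-0.1, -0.2, -0.4]
opening: 0.0515
```

Call:
carry_out([
  [0, 0, 0, 0, 0, 1, 0.6],
  [0, 0, 0, 0, 0, 1, 0.6],
  [0, 0, 0, 0, 0, 1, 0.6],
  [0, 0, 0, 0, 0, 1, 0.6],
  [0, 0, 0, 0, 0, 1, 0.6],
  [0, 0, 0, 0, 0, 1, 0.6],
  [0, 0, 0, 0, 0, 0, 0.6],
  [0, 0, 0, 0, 0, 0, 0.6],
])

```text
t: 23.0
tool_pos: [0.5162, 0.1474, 0.1774]
tool_rot: [0.182, -3.134, 0.0]
contact_force: [0.2, -0.1, -0.4]
opening: 0.0511
```

```bash
python3 - <<'E'
from h import *
import pickle
o=ctrl.get_obs();print(o['t'],o['tool_pos'],o['tool_rot'],o['q'],o['contact_force'],o['opening'])
w=snap('wrist','w12'); pickle.dump(w,open('w12.pkl','wb'))
K=rect(-.007,.007,-.023,.023,.132)+rect(-.006,.006,0,.048,.078)
x,y,a=.5255,.2215,-.11
X=x+np.sin(a)*.075;Y=y-np.cos(a)*.075; print(X,Y)
draw(w,(X,Y,a+1.8),K,'o12',(110,100,340,280),2.3)
E
```

```text
23.0 [0.51620037 0.14735492 0.1773994 ] [ 1.82070835e-01 -3.13388972e+00  3.12305648e-04] [ 1.39400925e-01 -1.17879796e-01  1.87073261e+00 -1.77416848e-06
  1.39116646e+00 -1.54745941e+00] [ 0.24519744 -0.14212123 -0.39525965] 0.05111621403198172
0.5172666274372119 0.14695329265324775
```

View pics/o12.png

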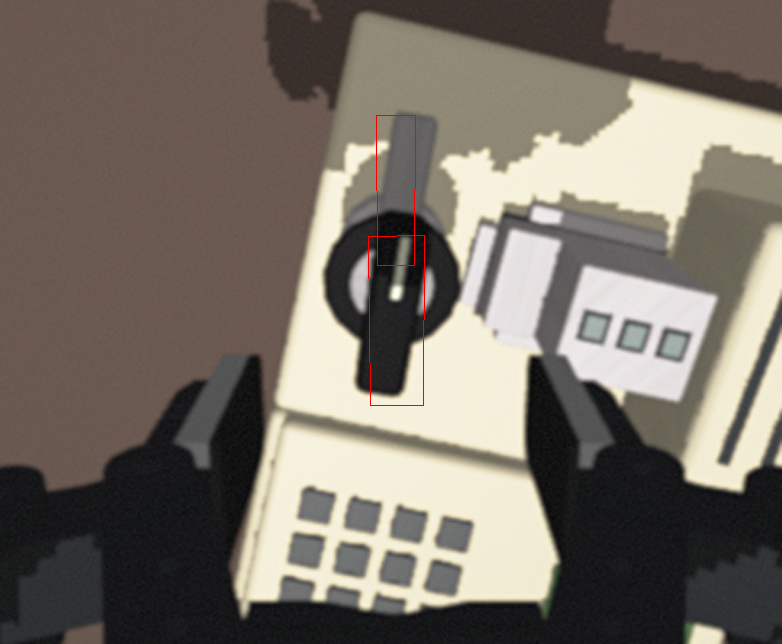

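```bash
python3 - <<'E'
from h import *
import pickle
w=pickle.load(open('w12.pkl','rb'))
K=rect(-.007,.007,-.023,.023,.132)+rect(-.006,.006,0,.048,.078)
draw(w,(.517,.1455,-.11+1.8-.15),K,'o13',(220,130,160,160),4)
E
```

```text
(no output)
```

View pics/o13.png

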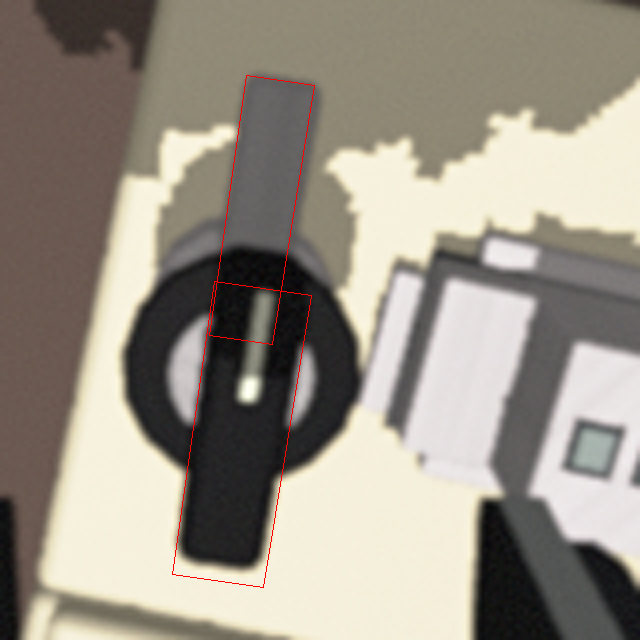

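Call:
carry_out([
  [0.02, -0.06, 0, 0, 0, -0.75, 0.6],
  [0, 0, -0.8, 0, 0, -0.72, 0.6],
  [0, 0, -1, 0, 0, 0, 0.6],
  [0, 0, -0.7, 0, 0, 0, 0.6],
  [0, 0, -0.3, 0, 0, 0, 0.6],
  [0, 0, 0, 0, 0, 0, 0.6],
  [0, 0, 0, 0, 0, 0, 0.6],
])

```text
t: 23.75
tool_pos: [0.518, 0.1461, 0.1096]
tool_rot: [0.046, 3.14, 0.0]
contact_force: [0.1, -0.4, 1.1]
opening: 0.0511
```

```bash
python3 - <<'E'
from h import *
o=ctrl.get_obs();print(o['t'],o['tool_pos'],o['tool_rot'],o['contact_force'],o['opening'])
w=snap('wrist','w14'); s=snap('side'); cv2.imwrite('pics/s14.png',cv2.resize(s['frame'][240:420,100:320],None,fx=3,fy=3))
E
```

```text
23.75 [0.51797887 0.14607201 0.10958715] [4.58102608e-02 3.14016393e+00 2.79537381e-04] [ 0.08260398 -0.37112709  1.05872525] 0.051134168363229746
```

View pics/w14.png

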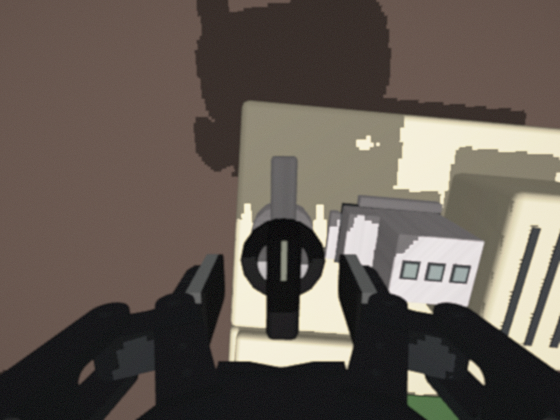

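Call:
carry_out([
  [-0.03, 0, -0.12, 0, 0, 0, 0.6],
  [0, 0, 0, 0, 0, 0, 0],
  [0, 0, 0, 0, 0, 0, 0],
  [0, 0, 0, 0, 0, 0, 0],
  [0, 0, 0, 0, 0, 0, 0],
  [0, 0, 0, 0, 0, 0, 0],
  [0, 0, 0, 0, 0, 0, 0],
], grip_force=60)

```text
t: 24.55
tool_pos: [0.5168, 0.1466, 0.1062]
tool_rot: [0.045, 3.141, 0.002]
contact_force: [-2.2, 5.0, 2.9]
opening: 0.0127
```

Call:
carry_out([
  [0, 0, 0, 0, 0, -0.8, 0],
  [0, 0, 0, 0, 0, -0.8, 0],
  [0, 0, 0, 0, 0, -0.8, 0],
  [0, 0, 0, 0, 0, -0.8, 0],
  [0, 0, 0, 0, 0, -0.8, 0],
  [0, 0, 0, 0, 0, -0.8, 0],
  [0, 0, 0, 0, 0, -0.8, 0],
  [0, 0, 0, 0, 0, -0.8, 0],
  [0, 0, 0, 0, 0, 0, 0],
])

```text
t: 25.45
tool_pos: [0.5169, 0.1471, 0.1062]
tool_rot: [-1.034, -2.966, -0.004]
contact_force: [0.1, 7.0, 2.6]
opening: 0.013
```

```bash
python3 - <<'E'
from h import *
o=ctrl.get_obs();print(o['t'],o['tool_pos'],o['tool_rot'],o['contact_force'],o['wrist_torque'],o['opening'])
w=snap('wrist','w15')
E
```

```text
25.45 [0.5169351  0.14706303 0.10620584] [-1.0337388  -2.96645323 -0.00384885] [0.0931694  7.01488415 2.57020381] [ 0.95240385  0.21412114 -0.16425324] 0.01301796163034552
```

View pics/w15.png

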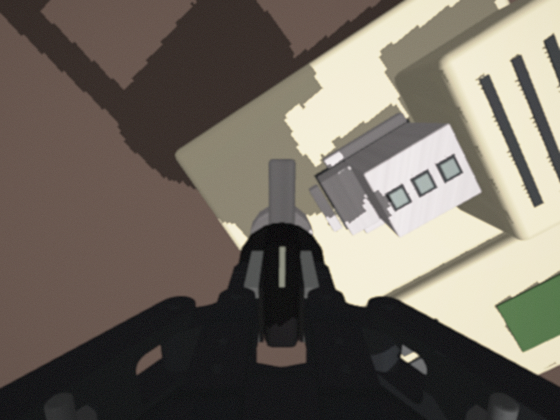

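Call:
carry_out([
  [0, 0, 0, 0, 0, -0.8, 0],
  [0, 0, 0, 0, 0, -0.8, 0],
  [0, 0, 0, 0, 0, -0.8, 0],
  [0, 0, 0, 0, 0, -0.8, 0],
  [0, 0, 0, 0, 0, -0.8, 0],
  [0, 0, 0, 0, 0, -0.8, 0],
  [0, 0, 0, 0, 0, -0.8, 0],
  [0, 0, 0, 0, 0, -0.8, 0],
  [0, 0, 0, 0, 0, -0.8, 0],
  [0, 0, 0, 0, 0, -0.8, 0],
  [0, 0, 0, 0, 0, -0.8, 0],
  [0, 0, 0, 0, 0, -0.8, 0],
])

```text
t: 26.7
tool_pos: [0.5174, 0.1474, 0.1062]
tool_rot: [-2.288, -2.152, -0.006]
contact_force: [2.1, 7.7, 1.3]
opening: 0.0132
```

Call:
carry_out([
  [0, 0, 0, 0, 0, -0.5, 0],
  [0, 0, 0, 0, 0, -0.5, 0],
  [0, 0, 0, 0, 0, 0, 0],
  [0, 0, 0, 0, 0, 0, 0],
])

```text
t: 27.1
tool_pos: [0.5175, 0.1474, 0.1062]
tool_rot: [-2.386, -2.043, -0.005]
contact_force: [1.0, 8.1, 1.5]
opening: 0.0132
```

```bash
python3 - <<'E'
from h import *
o=ctrl.get_obs();print(o['t'],o['tool_pos'],o['tool_rot'],o['contact_force'],o['wrist_torque'],o['opening'])
r=o['tool_rot'];print(2*np.arctan2(r[1],r[0])-np.pi/2)
w=snap('wrist','w16')
E
```

```text
27.1 [0.5174601  0.14735822 0.10622782] [-2.38620423 -2.04301739 -0.00540649] [0.99139991 8.08568216 1.46391585] [ 1.25465486 -0.1309538   1.03899669] 0.013204620995099966
-6.437841161767967
```

View pics/w16.png

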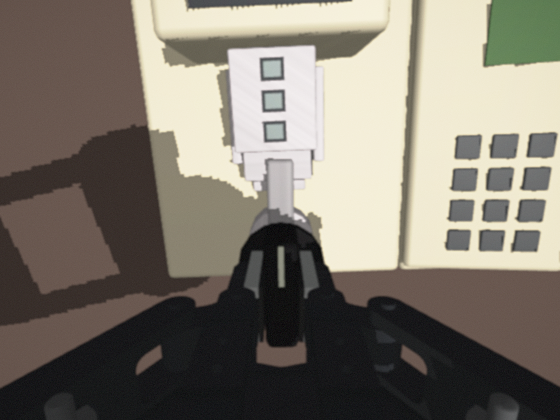

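Call:
carry_out([
  [0, 0, 0, 0, 0, 0.3, 0],
  [0, 0, 0, 0, 0, 0, 0.6],
  [0, 0, 0, 0, 0, 0, 0.6],
  [0, 0, 0, 0, 0, 0, 0.6],
  [0, 0, 0, 0, 0, 0, 0.6],
  [0, 0, 0.5, 0, 0, 0, 0.6],
  [0, 0, 1, 0, 0, 0, 0.6],
  [0, 0, 1, 0, 0, 0, 0.6],
  [0, 0, 1, 0, 0, 0, 0.6],
  [0, 0, 0, 0, 0, 0, 0.6],
  [0, 0, 0, 0, 0, 0, 0.6],
])

```text
t: 28.25
tool_pos: [0.5172, 0.146, 0.1945]
tool_rot: [2.358, 2.074, 0.003]
contact_force: [0.6, 0.1, -0.9]
opening: 0.0511
```

```bash
python3 - <<'E'
from h import *
o=ctrl.get_obs();print(o['t'],o['tool_pos'],o['tool_rot'],o['contact_force'],o['wrist_torque'],o['opening'])
w=snap('wrist','w17')
K=rect(-.007,.007,-.023,.023,.132)+rect(-.006,.006,0,.048,.078)
draw(w,(.5173,.147,-.11),K,'o17',(110,80,340,280),2.3)
t=snap('top','t17'); s=snap('side','s17')
E
```

```text
28.25 [0.51716608 0.14597744 0.19445151] [2.35814492 2.07386073 0.00263169] [ 0.58040372  0.11665583 -0.90564625] [-0.04100677 -0.00223945 -0.02123511] 0.051118443045085074
```

View pics/o17.png

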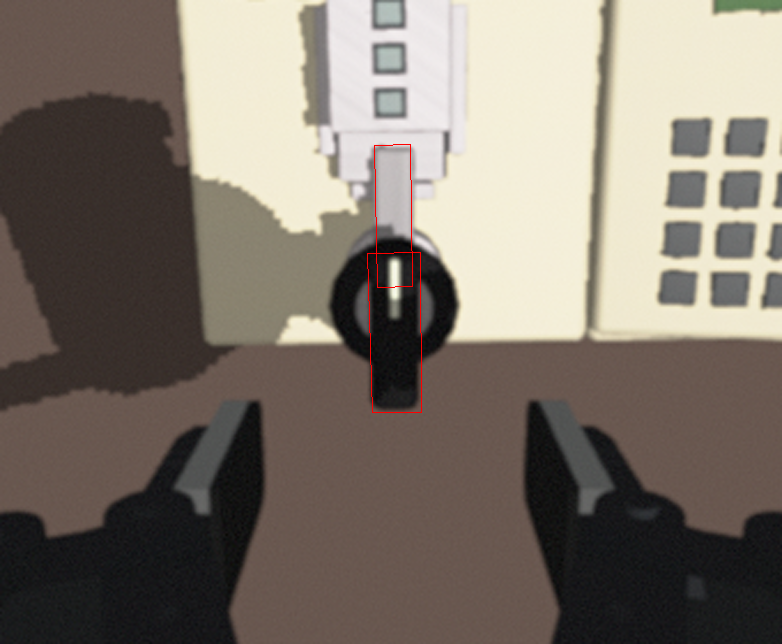

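View pics/t17.png

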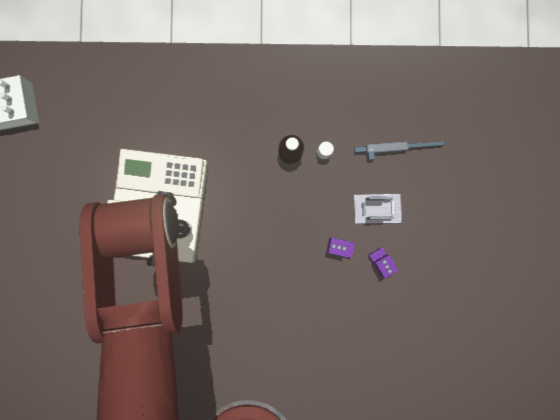

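View pics/s17.png

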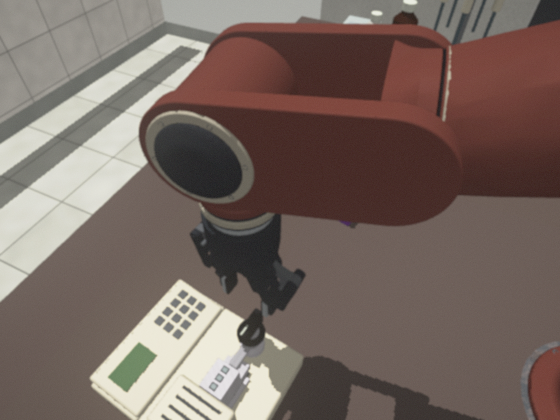

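```bash
python3 -c "
from h import *
print(ctrl.finish_job())"
```

```text
the job is handed in; nothing more can be done
None
```

The cuvette block is in the nest with its step towards the clamp, the clamp is locked over the step, and the job was handed in at about 28.4 s of the 64 s allowed. I lifted the block out of the dock by its ends and stood it on the bench. I then took it again over its long sides, set it down in the nest and let go, and turned the knob clockwise to its end stop.

**Last checks:**
- **Block:** it touched the deck at the expected height, within 0.1 mm. The wrist camera shows it between the side lips.
- **Clamp:** the gripper met the end stop with about 1 N m. After I let go, the bar and finger still matched the locked position drawn over the wrist picture, with the finger over the step.
- **Other things:** the bottle, jar and pipette looked unmoved in the top view. The gripper was clear of everything when I handed in.

**Disagreements:**
- The fixed cameras put the nest and dock about 4 to 10 mm away from where the wrist camera did. I used the wrist camera, because two wrist views of the nest at different angles agreed and it also matched the block where I had stood it on the bench.
- The knob started about 0.15 rad clockwise of the stated open position. I gripped it where it was.

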